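# Hang the sauce ladle back between the other serving tools

### The job

Take the sauce ladle out of its rest and hang it by its hook on the rail of the serving stand, in the gap between the skimmer and the slotted turner, hook over the rail and handle towards you like theirs, so that it hangs upright and still. Leave the skimmer and the turner hanging where they are, and do not shift the glasses or the pepper mill.

Things in the scene. Friction and masses are not known exactly. Their poses are not given: they have to be found in the camera images.
- ladle: Sauce ladle, loose, 0.12 kg, 192 mm long, dark wooden handle, steel hook and bowl. Origin: middle of the underside of the hook's bridge (the face that sits on the rail). Axes as hung: z up along the handle, x from handle to hook lip. Bridge 30 x 16 x 4; hook open below between x -10 and 10; lip ends at z -22, x 18. It starts leaning 42 deg, z towards the rest's +x, lip underneath.
- ladle_grip (a point): Good place to grip the ladle's handle across its 18 mm width (y): at x -16, y 0, z -64 mm in the ladle's frame. Handle: x -22 to -10, y -9 to 9, z -24 to -120. Axes as the ladle's.
- ladle_bowl (a point): Middle of the mouth of the ladle's bowl: x 12, z -155 mm in the ladle's frame. Bowl 56 mm outside diameter, 33 mm deep, open towards the ladle's +z, bottom at z -188; a neck 12 mm wide at x -15 joins it to the handle. Axes as the ladle's.
- rest: Ladle rest, fixed: wooden foot 140 x 90 x 8 mm. Origin on the table, x -75 to 65; x to the side the hook end leans to, z up. Square tray holds the bowl: 76 mm wide, centre x -19, wall tops at z 36. To free the ladle lift it 12 mm straight up, then up and to -x together (22 mm back over the next 30 mm): the bowl clears tray wall and fork.
- rest_fork (a point): Middle of the cross-bar of the rest's wire fork, at x 3, z 94 mm in the rest's frame, behind (x above) the bowl: 8 mm steel bar along y on which the back of the handle lies, between two 8 mm tines 24 mm apart and 113 mm high.
- stand: Serving stand, fixed: wooden foot 150 x 360 x 12 mm, posts at x 60, y +-160, steel rail in front. Origin on the table under the rail's middle; x away from the robot, y along the rail, z up. A board (x 5 to 115, y +-180, underside z 305, top 319) hangs over it: a gripper pointing straight down does not fit, one pointing forward and down, tilted 35 to 45 deg, does.
- stand_rail (a point): Middle of the top edge of the stand's rail, 240 mm above the table: flat bar 10 mm thick (x), 14 mm high, free over y +-150. A hung tool's origin lies on this edge (x 0, z 0 here). To pass over it from the front (-x) a hook must be raised 26 to 40 mm above that. The free gap is midway between skimmer and turner. A tool just hung rocks for a second or two before it is still.
- skimmer: Skimmer, loose, 0.15 kg, hanging on the rail 72 to 84 mm left or right of its middle: flat perforated disc 64 mm across, centre at z -158. Hook and handle just like the ladle's, origin on the underside of the hook's bridge, z up, x to the lip (away from the robot).
- turner: Slotted turner, loose, 0.15 kg, hanging 72 to 84 mm from the rail's middle on the other side: blade 60 mm wide, 68 long, four slots, down to z -194. Hook and handle just like the ladle's, origin on the underside of the hook's bridge, z up, x to the lip (away from the robot).
- tumbler: Water glass without stem, loose, 73 mm diameter, 88 mm high, standing on the table; bystander. Origin: centre of its underside.
- wine_glass: Wine glass, loose, 82 mm diameter, 208 mm high, standing at the left; bystander. Origin: centre of its underside.
- pepper_mill: Turned wooden pepper mill, loose, 57 mm diameter, 191 mm high, standing at the left; bystander. Origin: centre of its underside.
Not all that is in view belongs to the job. Leave any pink look-alike of the skimmer alone.

How it is judged (in metres and radians):
At the end, for the whole second after the job is handed in: Ladle, skimmer and turner hang by their hooks on the rail (origin within 11 mm of its line and 8 mm of its top edge), upright within 0.2 rad, square within 0.3 rad, still; ladle within 35 mm of the rail's middle, the other two moved under 20 mm, glasses and mill under 30 mm (z of ladle in the frame of stand between 0.232 and 0.248 m and x of ladle in the frame of stand between -0.011 and 0.011 m and angle between each of ladle, skimmer, turner's own z axis and vertical below 0.2 rad and angle between the x axis of each of ladle, skimmer, turner and the x axis of stand, either way round below 0.3 rad and linear speed of each of ladle, skimmer, turner below 0.02 m/s and angular speed of each of ladle, skimmer, turner below 0.5 rad/s and y of ladle in the frame of stand between -0.035 and 0.035 m and contact force between ladle and rest below 0.05 N and z of skimmer in the frame of stand between 0.232 and 0.248 m and x of skimmer in the frame of stand between -0.011 and 0.011 m and distance of each of skimmer, turner from where it was at the start of the episode below 0.02 m and z of turner in the frame of stand between 0.232 and 0.248 m and x of turner in the frame of stand between -0.011 and 0.011 m and distance of each of tumbler, wine_glass, pepper_mill from where it was at the start of the episode below 0.03 m); the robot touches nothing.
It fails at once if the skimmer is lifted or knocked off the rail (z of skimmer in the frame of stand below 0.22 m or z of skimmer in the frame of stand above 0.26 m).
It fails at once if the turner is lifted or knocked off the rail (z of turner in the frame of stand below 0.22 m or z of turner in the frame of stand above 0.26 m).
It fails at once if the tumbler is shifted or knocked over (distance of tumbler from where it was at the start of the episode above 0.04 m or angle between tumbler's own z axis and vertical above 0.5 rad).
It fails at once if the wine glass is shifted or knocked over (distance of wine_glass from where it was at the start of the episode above 0.04 m or angle between wine_glass's own z axis and vertical above 0.5 rad).
It fails at once if the pepper mill is shifted or knocked over (distance of pepper_mill from where it was at the start of the episode above 0.04 m or angle between pepper_mill's own z axis and vertical above 0.5 rad).
It also fails if it takes over 54 s, if anything falls off the work surface, if the arm or the gripper's body presses on something with over 40 N, if the wrist force passes 120 N, or if a joint passes its speed limit or range.

### The arm

A 6-joint arm with a two-finger parallel gripper is mounted at the origin on the work surface; the furniture and walls round the work are solid. World frame = base frame: x ahead of the robot, y to its left, z up, the work surface at z = 0. Lengths are in mm, angles in rad, forces in N, time in s.
With the tool pointing down it reaches from about 350 to 775 mm from the base axis. Payload 5.5 kg.
Tool frame: the origin (TCP) lies midway between the tips of the shut fingers; the grasp point (between the pads) lies 19 mm behind it; z points along the fingers, y is the line along which they close (so a half turn about z gives the same grasp; the last joint's range is limited). The gripper opens to 85 mm and grips with 20 to 120 N. Pads are 22 mm wide; open, the fingers measure 114 mm over their backs; the gripper's body (76 mm by 85 mm) begins 54 mm behind the grasp point. The pads swing forward as they close: fully open they stand 13 mm farther back than shut.
Start: joints at [-1.457, 0.313, 0.046, 1.304, 0, 1.431], TCP at [144.367, -556.624, 231.323] pointing down, gripper open.
Joint ranges: [-2.76, 2.76], [-0.86, 1.69], [-1.03, 1.26], [-2.2, 2.34], [-1.47, 1.5], [-3.14, 3.14]. Speed limits (rad/s): [2.57, 2.57, 3.14, 3.14, 3.14, 3.14].

### API

Orientations are given as a unit quaternion [w, x, y, z].
In Python, from cell import arm, solver, snapshot, close_job gives the robot as it stands. Calls block until the motion is done:
- arm.move_to(position, orientation): joint-space move of the TCP to a pose.
- arm.servo_line(position, orientation=None, max_speed=150, until_force=None): straight line of the TCP; orientation=None keeps the orientation; max_speed is the mean speed in mm/s. With until_force (N) it stops when the force on the tool has changed by that much, and returns True; else False.
- arm.movej(angles): joint-space move.
- arm.open_jaws() and arm.grab(strength=None): open the fingers fully, or close them until they stop; strength is the grip in N (None keeps the last).
- arm.wait(seconds).
- solver.solve_ik(position, orientation): joint angles nearest the present ones, or None.
- arm.state(): the state.
- snapshot(name): name is "scene" or "top" or "wrist"; returns a dict with "img" (400x640x3 uint8, red, green, blue), "fov_y" (degrees; the focal length in pixels is half the picture's height over the tangent of half this angle, whatever the lens; pixels are square), "cx", "cy" (the principal point, pixels), "R" (3x3) and "t" (3): a world point X has camera coordinates R X + t. Camera axes: x right, y down, z forward; pixel columns grow to the right and rows downward; lengths in mm; the calibration is good to about 2 mm. The wrist camera is an equidistant fisheye: a pixel r from the principal point sees the ray r / f radians off the axis. A picture is of the moment at which its call begins. There is no depth.
A pose or a line that the arm cannot do raises arm.PlanningError and nothing moves.
- close_job(): hands the job in; it is judged then, once.
The state is a dict: "t": time; "qpos": joint angles; "joint_vel": joint speeds; "tau": joint torques, N m; "ee_pos": TCP position; "tool_rot": TCP orientation; "ft_force": force on the tool from outside, world axes, zero at the start; "moment": the same for the moment, N m; "width": opening from 0.0 (shut) to 1.0 (fully open); "gripper_force": force on a finger pad.
Only numpy, scipy, OpenCV 4.12 (cv2) and the standard library are available. Lean on these libraries where they do the work, as an engineer would, in place of code of your own. Each camera call takes 0.05 s, during which the arm holds its last target. There are 200 camera calls.

## Working session

There is one attempt and no reset: what is moved stays moved. The work goes in short steps, each a Python script; the robot and the scene stay as the last script left them, time stands still between calls to the robot, and variables do not carry over. Pictures are saved under pics/ and viewed, at most 10 in all, crops included, and the job is handed in when it is done.

```bash
mkdir -p pics; cat > h.py <<'E'
import numpy as np, cv2, pickle
from cell import arm, solver, snapshot, close_job
def cam(s):
    f=200/np.tan(np.radians(s["fov_y"])/2); return f,np.array(s["R"]),np.array(s["t"])
def ray(s,u,v,fish=False):
    f,R,t=cam(s); d=np.array([u-s["cx"],v-s["cy"]],float)
    if fish:
        r=np.hypot(*d); a=r/f; c=np.r_[d/max(r,1e-9)*np.sin(a),np.cos(a)]
    else: c=np.r_[d/f,1]; c/=np.linalg.norm(c)
    return -R.T@t, R.T@c
def onz(s,u,v,z,fish=False):
    o,d=ray(s,u,v,fish); return o+d*(z-o[2])/d[2]
def tri(*rs):
    A=np.zeros((3,3));b=np.zeros(3)
    for o,d in rs:
        P=np.eye(3)-np.outer(d,d);A+=P;b+=P@o
    x=np.linalg.solve(A,b)
    return x,[round(float(np.linalg.norm((np.eye(3)-np.outer(d,d))@(x-o))),1) for o,d in rs]
def proj(s,X,fish=False):
    f,R,t=cam(s); c=R@np.array(X,float)+t
    if fish:
        r=np.hypot(c[0],c[1]);a=np.arctan2(r,c[2]);return c[0]/r*a*f+s["cx"],c[1]/r*a*f+s["cy"]
    return c[0]/c[2]*f+s["cx"],c[1]/c[2]*f+s["cy"]
def take(n,tag):
    s=snapshot(n); pickle.dump(s,open(f"pics/{tag}.pkl","wb")); cv2.imwrite(f"pics/{tag}.png",s["img"][:,:,::-1]); return s
def load(tag): return pickle.load(open(f"pics/{tag}.pkl","rb"))
E
python3 - <<'E'
from h import *
for n in("scene","top","wrist"):
    s=take(n,n+"0"); print(n,s["fov_y"],s["cx"],s["cy"],(-np.array(s["R"]).T@s["t"]).round(),np.array(s["R"]).round(2).tolist())
    cv2.imwrite(f"pics/{n}0b.png",cv2.resize(s["img"][:,:,::-1],(800,500)))
E
```

```text
scene 45.91688940901974 321.1378396155383 199.30734973485062 [-124.  959. 1095.] [[-0.84, -0.54, -0.01], [-0.35, 0.57, -0.75], [0.41, -0.63, -0.66]]
top 51.033503555108496 322.4041919555843 198.74670002724744 [ 324.   64. 1547.] [[0.02, -1.0, -0.01], [-1.0, -0.02, -0.09], [0.09, 0.01, -1.0]]
wrist 65.70646984690485 323.76490855599576 198.99061550818024 [ 226. -535.  372.] [[0.25, -0.97, -0.0], [-0.91, -0.24, 0.33], [-0.32, -0.08, -0.94]]
```

View pics/scene0.png

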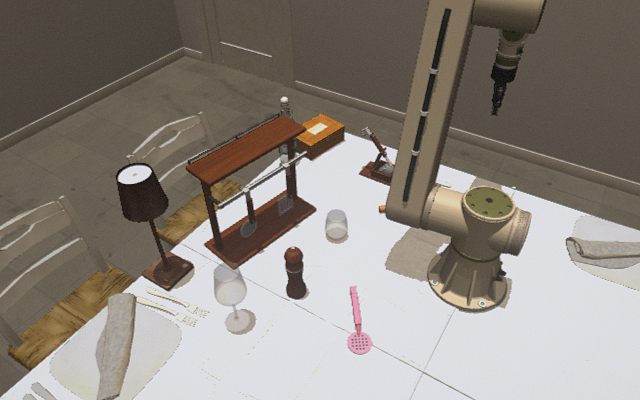

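View pics/top0.png

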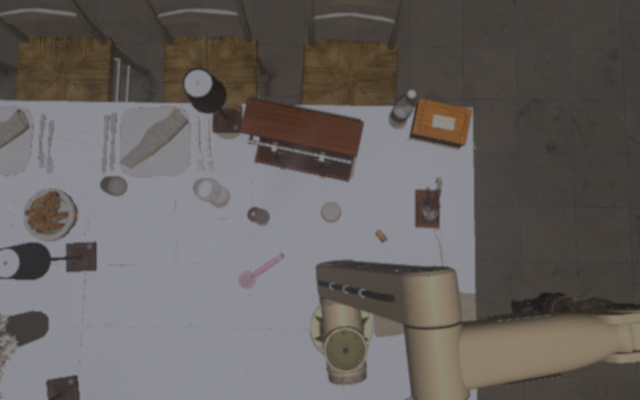

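View pics/wrist0.png

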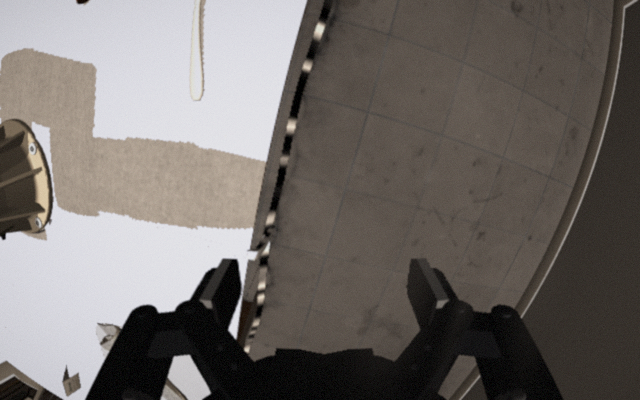

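The scene view shows the stand at about (260,190), the rest with the ladle at (383,165), and the tumbler at (336,225). In the top view the rest is at (428,207), the rail runs from (250,142) to (357,160), and the tumbler is at (331,212). The wrist view shows only table and floor, so I'll enlarge the rest and the rail.

```bash
python3 - <<'E'
from h import *
T=load("top0")["img"];S=load("scene0")["img"]
def c(I,u,v,w,h): return cv2.resize(I[v:v+h,u:u+w,::-1],(400,300),interpolation=cv2.INTER_CUBIC)
P=np.vstack([np.hstack([c(T,400,165,80,60),c(T,235,95,140,105)]),np.hstack([c(S,345,120,80,60),c(S,185,110,160,120)])])
cv2.imwrite("pics/crops.png",P)
t=load("top0")
for n,(u,v,z) in dict(rest=(428,207,8),railL=(250,142,240),railR=(357,160,240),tumb=(331,212,88)).items(): print(n,onz(t,u,v,z).round())
E
```

```text
rest [ 440. -314.    8.]
railL [619. 306. 240.]
railR [567. -34. 240.]
tumb [410.  44.  88.]
```

View pics/crops.png

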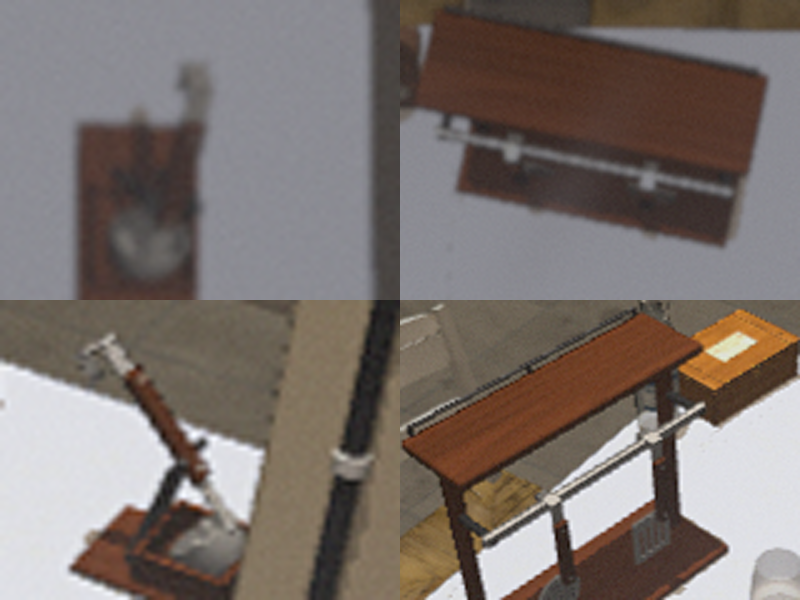

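The crops show the ladle hook at top (439,181) and scene (367,129). They also show the rail ends and the two hooks, the skimmer on the left and the turner on the right. I'll triangulate these, then take wrist views over the rest from two places.

```bash
python3 - <<'E'
from h import *
t=load("top0");s=load("scene0")
for n,a,b in [("railL",(248.3,141.9),(220.2,206.4)),("railR",(351.6,162.2),(306.2,153.2)),("hookL",(274.5,146.5),(245.4,191.2)),("hookR",(321.8,157.3),(286.2,166)),("lhook",(439,181),(367,129))]:
    x,e=tri(ray(t,*a),ray(s,*b)); print(n,x.round(1),e)
# move to view poses above rest, tool down
from scipy.spatial.transform import Rotation as R
q=arm.state()["tool_rot"]; print(q)
for i,p in enumerate([(370,-400,380),(370,-250,380)]):
    arm.move_to(p,q); w=take("wrist",f"w{i}")
    print((-np.array(w["R"]).T@w["t"]).round(), [round(float(v)) for v in proj(w,(440,-314,8),True)],arm.state()["t"])
a,b=load("w0")["img"],load("w1")["img"]
cv2.imwrite("pics/w01.png",np.vstack([cv2.resize(i[:,:,::-1],(480,300),interpolation=cv2.INTER_AREA) for i in(a,b)]))
E
```

```text
railL [621.6 313.4 232.1] [0.2, 0.2]
railR [562.5 -17.5 227.2] [0.2, 0.2]
hookL [606.4 228.1 231.6] [2.0, 2.0]
hookR [573.4  76.6 234.7] [1.9, 1.9]
lhook [ 510.1 -313.3  169.5] [5.1, 5.1]
[-7.14698032e-04  9.91958198e-01  1.26563904e-01  8.85494553e-07]
[ 451. -380.  521.] [284, 92] 1.3917
[ 451. -229.  522.] [372, 115] 2.0917
```

View pics/w01.png

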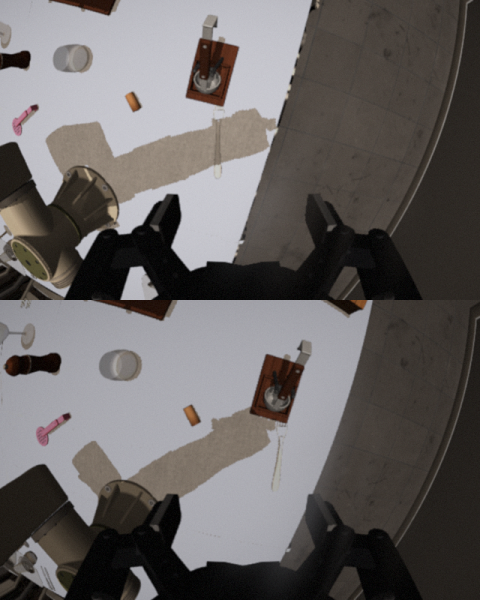

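Both wrist views show the rest, at about (283,92) and (370,112) in full pixels. The ladle's hook is beyond it. I'll move closer for sharper measurement, and also look at the stand from two places.

```bash
python3 - <<'E'
from h import *
from scipy.spatial.transform import Rotation as R
# keep tool down but yaw so that camera faces +x
def down(yaw): # quaternion wxyz: tool z down
    r=R.from_euler("z",yaw)*R.from_quat([0.991958,0.126564,0,-0.000715])
    x=r.as_quat(); return [x[3],*x[:3]]
for i,(p,yaw) in enumerate([((330,-350,250),-0.25),((330,-270,250),-0.25)]):
    arm.move_to(p,down(yaw)); w=take("wrist",f"c{i}")
    print((-np.array(w["R"]).T@w["t"]).round(), [round(float(v)) for v in proj(w,(440,-314,50),True)],arm.state()["t"])
for i,(p,yaw) in enumerate([((400,60,330),-0.25),((400,150,330),-0.25)]):
    arm.move_to(p,down(yaw)); w=take("wrist",f"d{i}")
    print((-np.array(w["R"]).T@w["t"]).round(), [round(float(v)) for v in proj(w,(590,145,240),True)],arm.state()["t"])
def c(tag,X):
    w=load(tag);u,v=proj(w,X,True);u=int(np.clip(u-100,0,440));v=int(np.clip(v-75,0,250));print(tag,u,v)
    return cv2.resize(w["img"][v:v+150,u:u+200,::-1],(400,300),interpolation=cv2.INTER_CUBIC)
P=np.vstack([np.hstack([c(f"c{i}",(470,-314,80)) for i in(0,1)]),np.hstack([c(f"d{i}",(590,145,220)) for i in(0,1)])])
cv2.imwrite("pics/cd.png",P)
E
```

```text
[ 414. -351.  392.] [291, 72] 2.8583
[ 415. -268.  394.] [365, 74] 3.325
[484.  59. 471.] [214, -29] 4.6833
[484. 150. 472.] [332, -38] 9.7083
c0 187 0
c1 269 0
d0 121 0
d1 231 0
```

View pics/cd.png

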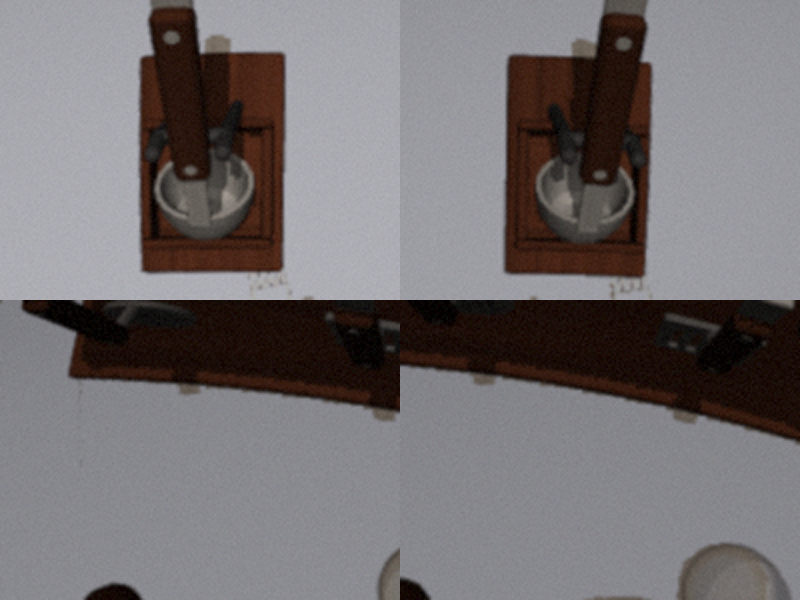

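The top panels (offsets (187,0) and (269,0), scale 2) show the handle's two pins. They are at (273,18.5) and (282.5,85) in c0, and (381,22) and (369,87.5) in c1. The foot corners are also clear. The stand views cut off the rail, so I'll repeat those from farther back.

```bash
python3 - <<'E'
from h import *
a,b=load("c0"),load("c1")
ca=[(142,56),(284,54),(282,270),(143,271)];cb=[(108,57),(250,64),(244,275),(106,272)]
A=[onz(a,187+u/2,v/2,8,True) for u,v in ca];B=[onz(b,269+u/2,v/2,8,True) for u,v in cb]
print(np.round(A,1),np.round(B,1),sep="\n")
for x,y in zip(ca,cb): print("corner tri",*tri(ray(a,187+x[0]/2,x[1]/2,True),ray(b,269+y[0]/2,y[1]/2,True)))
M=(np.array(A)+B)/2
ax=(M[0]+M[1]-M[2]-M[3]);ax/=np.linalg.norm(ax);yaw=np.arctan2(ax[1],ax[0])
ctr=M.mean(0);print("rest yaw",yaw,"ctr",ctr,"origin",ctr+5*ax,"L",np.linalg.norm(M[0]-M[3]),"W",np.linalg.norm(M[0]-M[1]))
p1,e1=tri(ray(a,273,18.5,True),ray(b,381,22,True));p2,e2=tri(ray(a,282.5,85,True),ray(b,369,87.5,True))
d=p1-p2;print(p1,e1,p2,e2,"len",np.linalg.norm(d),"lean",np.degrees(np.arctan2(np.hypot(d[0],d[1]),d[2])),"dir",np.arctan2(d[1],d[0]))
# expected pts in rest frame
r=np.array([[np.cos(yaw),np.sin(yaw)],[-np.sin(yaw),np.cos(yaw)]])
o=ctr+5*ax
for p in(p1,p2):print("in rest",(r@(p-o)[:2]).round(1),p[2].round(1))
from scipy.spatial.transform import Rotation as R
def down(yaw):
    x=(R.from_euler("z",yaw)*R.from_quat([0.991958,0.126564,0,-0.000715])).as_quat(); return [x[3],*x[:3]]
st=arm.state();print(st["qpos"],st["t"])
E
```

```text
[[ 501.6 -269.     8. ]
 [ 500.  -355.9    8. ]
 [ 364.3 -355.4    8. ]
 [ 364.5 -267.9    8. ]]
[[ 500.2 -267.3    8. ]
 [ 500.  -354.9    8. ]
 [ 364.6 -354.7    8. ]
 [ 364.6 -267.2    8. ]]
corner tri [ 5.02672540e+02 -2.67347230e+02  4.24231461e-02] [0.7, 0.7]
corner tri [ 501.0702069  -355.99080032    3.18008047] [0.0, 0.0]
corner tri [ 364.04761326 -355.45735823    4.70563361] [0.1, 0.1]
corner tri [ 364.13826763 -267.191808      4.84677528] [0.0, 0.0]
rest yaw -0.003672321798803259 ctr [ 432.47450359 -311.55019518    8.        ] origin [ 437.47446987 -311.56855675    8.        ] L 136.33909424904752 W 87.23510180200076
[ 474.93408414 -311.72136753  154.97626154] [0.1, 0.1] [ 424.02774561 -311.42165572   97.50386501] [0.1, 0.1] len 76.7764383947383 lean 41.53350152809189 dir -0.00588744656411172
in rest [37.5 -0. ] 155.0
in rest [-13.4   0.1] 97.5
[ 1.69359951e-01  1.26640435e-02 -7.62150523e-02  1.48155133e+00
  1.40469132e-03 -2.97591137e+00] 9.7083
```

The rest and ladle agree with the text: lean 41.5° (42 given), and the fork-bar check is within about 2 mm. Next are two tilted wrist views of the rail.

```bash
cat >> h.py <<'E'
from scipy.spatial.transform import Rotation as Rot
def ori(yaw,tilt,camfront=False):
    """tool z forward-down, tilted from vertical towards yaw; fingers close along the side axis"""
    z=np.array([np.sin(tilt),0,-np.cos(tilt)]); x=np.array([np.cos(tilt),0,np.sin(tilt)])*(1 if camfront else -1)
    M=Rot.from_euler("z",yaw)*Rot.from_matrix(np.c_[x,np.cross(z,x),z]); q=M.as_quat(); return [q[3],*q[:3]]
E
python3 - <<'E'
from h import *
for i,p in enumerate([(430,130,320),(445,60,320)]):
    o=ori(-0.17,0.6,True); j=solver.solve_ik(p,o); print(None if j is None else np.round(j,2))
    if j is None or np.abs(np.array(j)-arm.state()["qpos"]).max()>1.5: print("skip");continue
    arm.move_to(p,o); take("wrist",f"e{i}"); print(arm.state()["t"])
P=np.vstack([cv2.resize(load(f"e{i}")["img"][:240,:,::-1],(800,300)) for i in(0,1)]); cv2.imwrite("pics/e.png",P)
E
```

```text
[ 0.28 -0.37 -0.58  0.81 -0.25 -2.76]
10.4417
[ 0.03 -0.42 -0.61  0.79 -0.11 -2.97]
10.8833
```

View pics/e.png

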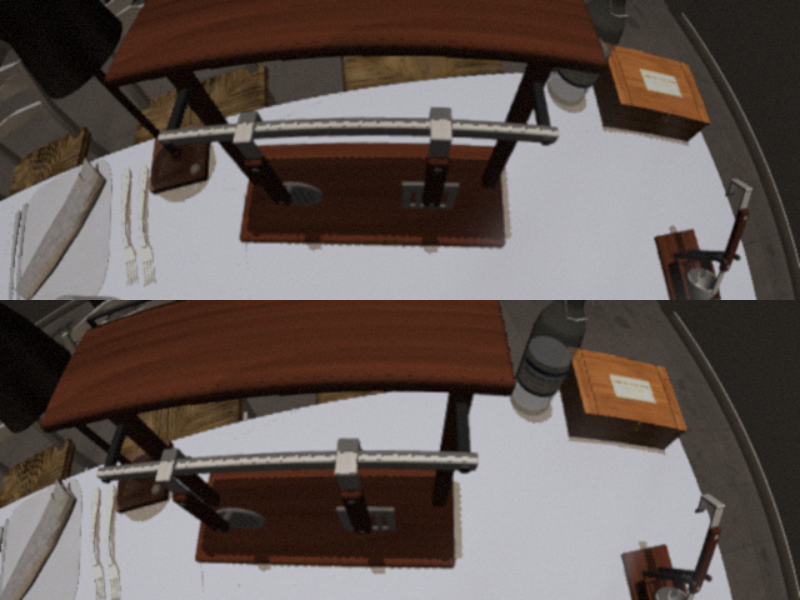

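Both views (scale 1.25, second panel offset 300) show the rail and the two hooks. The bridge tops are at (248,119) and (441,115) in e0, and (171,158) and (348,148) in e1. The rail ends are at (165,138) and (555,135), then (102,172) and (476,160).

```bash
python3 - <<'E'
from h import *
a,b=load("e0"),load("e1");T=load("top0")
P={}
for n,u,v,tp in [("skim",(248,119),(171,158),(274.5,146.5)),("turn",(441,115),(348,148),(321.8,157.3)),("L",(165,138),(102,172),(248.3,141.9)),("R",(555,135),(476,160),(351.6,162.2))]:
    ra,rb=ray(a,u[0]/1.25,u[1]/1.25,True),ray(b,v[0]/1.25,v[1]/1.25,True)
    x,e=tri(ra,rb);P[n]=x;print(n,x.round(1),e,"3view",tri(ra,rb,ray(T,*tp))[0].round(1))
d=P["L"]-P["R"];print("yaw ends",np.arctan2(-d[0],d[1]),np.linalg.norm(d),"mid",(P["L"]+P["R"])/2)
d=P["skim"]-P["turn"];print("yaw hooks",np.arctan2(-d[0],d[1]),np.linalg.norm(d),"mid",(P["skim"]+P["turn"])/2)
# planning check at the rest
q=ori(0,0);
for p in [(462,-311.6,230),(462,-311.6,111),(462,-311.6,123),(440,-311.6,155)]:
    j=solver.solve_ik(p,q);print(p,None if j is None else np.round(j,2))
# stand poses
for tl in(38,42):
  for p in [(520,140,240),(580,135,200)]:
    j=solver.solve_ik(p,ori(-0.17,np.radians(tl)));print(p,tl,None if j is None else np.round(j,2))
E
```

```text
skim [611.9 227.2 238.9] [0.8, 0.8] 3view [607.4 225.7 243.5]
turn [581.4  76.4 242.4] [0.4, 0.4] 3view [572.5  77.4 255.2]
L [620.9 311.4 235.8] [1.1, 1.1] 3view [621.3 312.4 235. ]
R [561.3 -16.2 230.1] [0.4, 0.4] 3view [562.3 -17.3 228.1]
yaw ends -0.17992460775851216 333.09335196349207 mid [591.07727284 147.6074283  232.97590434]
yaw hooks -0.19970582392614974 153.8432296108421 mid [596.649028   151.7883787  240.61157334]
(462, -311.6, 230) [-0.74  0.28 -0.    1.29  0.   -0.74]
(462, -311.6, 111) [-0.74  0.34 -0.21  1.01  0.   -0.74]
(462, -311.6, 123) [-0.74  0.33 -0.2   1.04  0.   -0.74]
(440, -311.6, 155) [-0.77  0.28 -0.19  1.1   0.   -0.77]
(520, 140, 240) 38 [ 0.26 -0.19 -0.7   0.44 -0.26  0.34]
(580, 135, 200) 38 [ 0.21 -0.04 -0.68  0.3  -0.23  0.3 ]
(520, 140, 240) 42 [ 0.28 -0.21 -0.77  0.33 -0.29  0.34]
(580, 135, 200) 42 [ 0.22 -0.06 -0.75  0.18 -0.26  0.3 ]
```

The rail centre is at (591,148,233), yaw -0.18, and its height matches the 226–240 mm bar. The hooks are 154 mm apart, so both fit. Now the pick and lift.

```bash
python3 - <<'E'
from h import *
q=ori(0,0); x,y=460.6,-311.6
arm.move_to((x,y,290),q); print(arm.state()["t"])
arm.servo_line((x,y,190),max_speed=150)
print(arm.servo_line((x,y,111),max_speed=70,until_force=8),arm.state()["ee_pos"])
f0=np.array(arm.state()["ft_force"])
arm.grab(90); s=arm.state(); print(s["width"],s["gripper_force"],s["t"])
arm.servo_line((x,y,124),max_speed=40)
arm.servo_line((x-22,y,154),max_speed=60)
arm.servo_line((x-30,y,260),max_speed=120)
s=arm.state(); print(s["width"],np.array(s["ft_force"])-f0,s["t"])
E
```

```text
12.8167
False [ 460.93680782 -311.9093525   111.56594536]
0.1944836464216118 87.6451063156128 15.5417
0.1949854856649406 [-0.84162922 -0.11448924 -2.25570383] 17.8167
```

The ladle is held. Next I'll carry it to the front of the rail and check the pose with the pictures.

```bash
cat >> h.py <<'E'
YAW=-0.185; TILT=np.radians(42); SO=np.array([592.,147.4,0])
def tcp(sx,sy,sz,gx=-16,gz=-62):
    """TCP that puts the held ladle's origin at (sx,sy,sz) of the stand"""
    g=np.array([sx+gx,sy,sz+gz])+19*np.array([np.sin(TILT),0,-np.cos(TILT)])
    return SO+Rot.from_euler("z",YAW).apply(g)
def st(P): return Rot.from_euler("z",-YAW).apply(np.array(P)-SO)
E
python3 - <<'E'
from h import *
q=ori(YAW,TILT)
p=tcp(-95,4,282); j=solver.solve_ik(p,q); print(p,np.round(j,2),np.round(arm.state()["qpos"],2))
arm.servo_line((380,-250,300),max_speed=250)
arm.move_to(p,q); arm.servo_line(tcp(-60,4,274),max_speed=120); arm.wait(.3)
print(arm.state()["t"])
w=take("wrist","f");s=take("scene","g");t=take("top","k")
def c(I,u,v,w,h,W,H): return cv2.resize(I[v:v+h,u:u+w,::-1],(W,H),interpolation=cv2.INTER_CUBIC)
P=np.vstack([np.hstack([c(s["img"],190,110,140,105,400,300),c(t["img"],235,95,140,105,400,300)]),np.hstack([c(w["img"],0,0,640,400,480,300),np.zeros((300,320,3),np.uint8)])])
cv2.imwrite("pics/fg.png",P)
for n,X in dict(org=(-60,4,274),lip=(-42,4,252),bowl=(-48,4,119)).items():
    W=SO+Rot.from_euler("z",YAW).apply(X); print(n,"scene",np.round(((np.array(proj(s,W))-[190,110])*400/140)),"top",np.round((np.array(proj(t,W))-[235,95])*400/140),"wrist",np.round(np.array(proj(w,W,True))*.75+[0,300]))
E
```

```text
[496.12640417 169.41120937 205.88024832] [ 0.38 -0.18 -0.82  0.27 -0.37  0.44] [-0.78  0.22 -0.01  1.34 -0.   -0.78]
20.7083
org scene [252. 187.] top [168. 208.] wrist [243. 605.]
lip scene [241. 196.] top [173. 195.] wrist [243. 573.]
bowl scene [255. 297.] top [180. 219.] wrist [243. 420.]
```

View pics/fg.png

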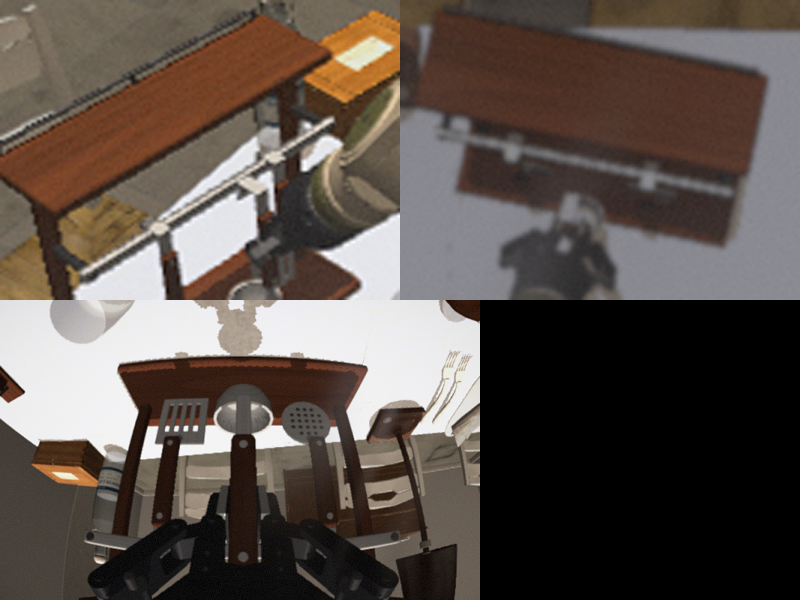

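The ladle is upright in front of the rail and in the gap. The scene picture has its hook at (252,185), predicted (252,187), and the wrist picture has its handle midway between the other two. Now I'll move over the rail and lower with force sensing.

```bash
python3 - <<'E'
from h import *
print("over",arm.servo_line(tcp(0,4,273),max_speed=80,until_force=6),st(arm.state()["ee_pos"])-st(tcp(0,4,240)))
f0=np.array(arm.state()["ft_force"])
print("down",arm.servo_line(tcp(0,4,236),max_speed=30,until_force=4))
s=arm.state();print((st(s["ee_pos"])-st(tcp(0,4,240))).round(1),(np.array(s["ft_force"])-f0).round(1),s["t"],s["width"])
w=take("wrist","m");sc=take("scene","n")
P=np.hstack([cv2.resize(sc["img"][110:215,190:330,::-1],(400,300),interpolation=cv2.INTER_CUBIC),cv2.resize(w["img"][:,:,::-1],(400,250))[:250].copy() if 0 else cv2.copyMakeBorder(cv2.resize(w["img"][:,:,::-1],(400,250)),0,50,0,0,cv2.BORDER_CONSTANT)])
cv2.imwrite("pics/mn.png",P)
E
```

```text
over False [-0.41264427 -0.21839807 32.46152653]
down True
[ 0.1 -0.1 -1.4] [-1.3  0.1  4.9] 22.8083 0.19269470270426295
```

View pics/mn.png

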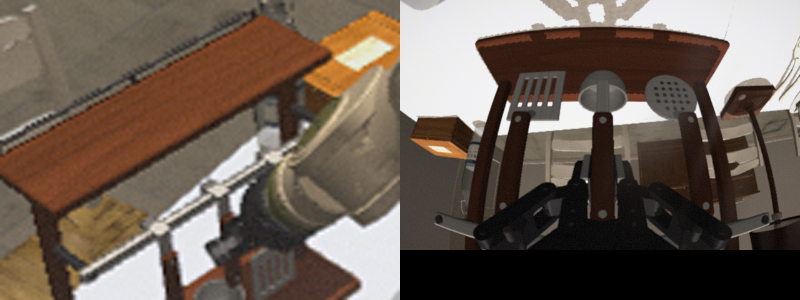

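The hook sits on the rail: contact came at z -1.4 mm, and the picture shows the bridge on the rail at (215,190), centred between the others. Now I'll release and withdraw along the tool axis.

```bash
python3 - <<'E'
from h import *
arm.open_jaws(); arm.wait(.3); p=np.array(arm.state()["ee_pos"])
d=Rot.from_euler("z",YAW).apply([-np.sin(TILT),0,np.cos(TILT)])
arm.servo_line(p+d*60,max_speed=50)
b=Rot.from_euler("z",YAW).apply([-1,0,0.3]); arm.servo_line(p+d*60+b*90,max_speed=120)
arm.wait(3); w=take("wrist","r");sc=take("scene","s"); print(arm.state()["t"])
arm.wait(.5); w2=take("wrist","r2"); print("diff",np.abs(w2["img"].astype(int)-w["img"]).max(2).__gt__(40).sum())
I=w["img"][:,:,::-1]
cv2.imwrite("pics/rs.png",np.hstack([cv2.resize(sc["img"][110:215,190:330,::-1],(400,300),interpolation=cv2.INTER_CUBIC),cv2.copyMakeBorder(cv2.resize(I,(400,250)),0,50,0,0,cv2.BORDER_CONSTANT)]))
E
```

```text
29.2667
diff 3
```

View pics/rs.png

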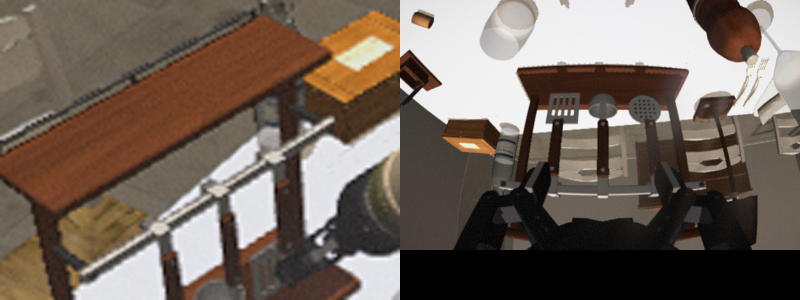

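The ladle hangs upright on the rail at (217,190) in the scene crop, between the skimmer and the turner. Two frames half a second apart are almost identical, and the gripper is clear, so I'm handing in.

```bash
python3 -c "
from h import *
arm.wait(.5); print(close_job())"
```

```text
the job is handed in; nothing more can be done
None
```

The ladle hangs by its hook on the rail between the skimmer and the turner, upright and still in the last pictures, and the job was handed in at about 30 s; no verdict was returned.

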